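# Feel along a bonsai pot's rim for chips

### The arm

A 7-joint arm with a two-finger parallel gripper is mounted at the origin on the work surface. World frame = base frame: x ahead of the robot, y to its left, z up, the work surface at z = 0. Lengths are in m, angles in rad, forces in N, time in s.
With the tool pointing down it reaches from about 0.4 to 0.85 m from the base axis. Payload 4.5 kg.
Tool frame: the origin (TCP) lies midway between the tips of the shut fingers; the grasp point (between the pads) lies 19 mm behind it; z points along the fingers, y is the line along which they close (so a half turn about z gives the same grasp; the last joint's range is limited). The gripper opens to 88 mm and grips with 3 to 60 N. Pads are 18 mm wide; open, the fingers measure 123 mm over their backs; the gripper's body (75 mm by 187 mm) begins 45 mm behind the grasp point.
Start: joints at [0.034, 0.689, -0.195, 1.565, 0.157, 0.902, -0.215], TCP at [0.625, 0, 0.239] pointing down, gripper open.
Joint ranges: [-3.01, 3.01], [-0.46, 2.08], [-1.47, 1.51], [0.13, 2.56], [-1, 4.14], [0.04, 2.09], [-2.66, 2.66]. Speed limits (rad/s): [2.57, 2.57, 3.14, 3.14, 3.14, 3.14, 3.14].

### API

Orientations are given as a unit quaternion [w, x, y, z].
In Python, from rig import manip gives the robot as it stands. The module is installed in compiled form; this text tells all that it offers.
- The arm moves only by the tool jog_arm, never from a script. Its argument "plan" is a list of rows, each an object with "linear": the shift along the tool's x, y, z in m, a list of three; "twist": the turn about the tool's z in rad; "hand": the closure, from -1 (fully open) to 1 (shut). In form: [{"linear": [dx, dy, dz], "twist": twist, "hand": hand}, ...]. A call has 1 to 10 rows; each row shifts and turns the commanded pose from where the row before left it, along the tool's axes as they then stand; what a row does not reach is not made up. A row lasts 1/10 s, in which the tool goes at most 50 mm and 8.59 degrees, less where a joint would pass 70% of its speed; a pose out of reach is approached as far as the arm can. A call is refused whole if a number of a shift passes 0.05 or a number of a turn 0.15, either way. A call with a gripper value outside its range is refused whole. The fingers move at their own pace and stop on an object; "grip_force" is the grip in N (left out, the last holds). Time passes only in rows, so rows that do not move let the fingers close. It gives the time, the measured TCP pose, the force, the opening and the grip force at its end, in the units of the state.
- manip.read_state(): the state, without advancing time (a new reading comes with each control period).
- manip.grab_frame(name): name is "scene" or "side" or "wrist"; returns a dict with "img" (420x560x3 uint8, blue, green, red), "z_map" (420x560 float32, m along the optical axis (not along the pixel's ray), 0 where there is no reading), "mtx" (3x3 intrinsics, pixels), "position" and "attitude" of the camera in the world; the wrist camera has in their place "mount" (4x4, takes a point from camera to tool coordinates, whose origin is the TCP and whose axes are the flange's). Camera axes: x right, y up, looking along -z (the intrinsics and any distortion apply to the point x, -y, -z); pixel columns grow to the right and rows downward; lengths in m; the calibration is good to about 2 mm. A picture is of the moment at which its call begins: read the wrist's pose just before it.
- manip.close_job(): hands the job in; it is judged then, once.
The state is a dict: "t": time; "joints": joint angles; "joint_velocities": joint speeds; "joint_efforts": joint torques, N m; "tool_pos": TCP position; "orientation": TCP orientation; "contact_force": force on the tool from outside, world axes, zero at the start; "ft_torque": the same for the moment, N m; "width": opening from 0.0 (shut) to 1.0 (fully open); "finger_force": force on a finger pad.
Only numpy, scipy, OpenCV 4.12 (cv2) and the standard library are available. Lean on these libraries where they do the work, as an engineer would, in place of code of your own. Each camera call takes 0.05 s, during which the arm holds its last target. There are 200 camera calls.

### The job

Check the blue pot on the scale for chips: run your fingertips lightly along the top of its long rim on the robot's side, from the end by the green saucer to the end by the orange saucer, touching it all the way. Do not press hard, lift, tip or shift the pot, leave everything else on the bench where it is, and finish with the hand clear.

Things in the scene. Friction and masses are not known exactly. Their poses are not given: they have to be found in the camera images.
- pot: Rectangular bonsai pot, glazed dark blue, empty, 260 long (its y) x 170 deep (its x) x 80 high, about 1.5 kg, loose on the scale's pan. All round its top runs a flat level lip 16 wide. Origin: centre of the underside. Under a finger it sinks with the pan
- rim_mid (a point): Middle of the rim to feel: on the top surface and centre line of the lip of the long side facing the robot (the pot's -x side), about 158 above the bench. y along the rim (it runs from -130 to +130), x across the pot away from the robot, z up. The hand's place is taken midway between the two fingertips: close the fingers and keep them over the lip
- rim_left (a point): Corner end of the same rim at the +y end (robot's left): on the lip's top and centre line, 130 from rim_mid along y
- rim_right (a point): Corner end of the same rim at the -y end (robot's right): on the lip's top and centre line, 130 from rim_mid along y
- scale: White bench scale, fixed to the bench, 230 (x) x 270 (y) x 55 high; a steel pan 200 x 250 x 8 stands above it, its top 78 above the bench. Origin: centre of the underside, on the bench; x away from the robot, y to the left. It is turned up to 0.3 rad, the pot with it to within 0.07 rad
- pan (a joint): The scale's sprung pan: 0 (within 1.5 mm) with the pot alone on it, positive downwards (m); it sinks 1.1 mm for each newton, straight down without tilting, and stops at 0.014
- saucer_green: Green round saucer, 90 across, 18 high, lying loose on the bench beyond one end of the pot (about 220 from the scale's centre): marks the end to start from. Origin: centre of the underside
- saucer_orange: Orange saucer of the same size, beyond the other end of the pot: marks the end to finish at. Origin: centre of the underside
- small_pot: Small reddish-brown rectangular pot, 110 x 80 x 45 high, loose, behind the scale; bystander. Origin: centre of the underside
- cup: Terracotta cup, 72 across, 75 high, loose, to the robot's left; bystander. Origin: centre of the underside
- brush: Brush lying on the bench to the robot's right; bystander. Origin: on its underside
- wire_coil: Coil of copper wire lying flat, 90 across, 18 high, to the robot's left; bystander. Origin: centre of the underside
- jar: Amber jar with a black lid, 64 across, 90 high, to the robot's right; bystander. Origin: centre of the underside

How it is judged:
By the outcome, as a careful person would: the job done as asked, in the order asked, and still so for the second after the job is handed in, with the robot touching nothing.
It also fails if it takes over 48 s, if anything falls off the work surface, if the arm or the gripper's body presses on something with over 40 N, if the wrist force passes 120 N, or if a joint passes its speed limit or range.

## Working session

There is one attempt and no reset: what is moved stays moved. The work goes in short steps, Python scripts to look and compute and a tool call to move; the robot and the scene stay as the last step left them, time stands still between calls to the robot, and variables do not carry over. Pictures are saved under pics/ and viewed, at most 10 in all, crops included, and the job is handed in when it is done.

Besides the shell and the picture viewer there is one more tool, called after ">>>" as name([rows], argument=value, ...), one row to a line, values as JSON. jog_arm: Moves the arm, as the interface text tells. Its arguments: {"type":"object","properties":{"plan":{"type":"array"},"grip_force":{"type":"number"}},"required":["plan"]}

```bash
mkdir -p pics
cat > h.py <<'E'
import numpy as np, cv2, pickle
from rig import manip
from scipy.spatial.transform import Rotation as R
def rot(q):
    q=np.asarray(q,float)
    return q if q.shape==(3,3) else R.from_quat([q[1],q[2],q[3],q[0]]).as_matrix()
def cloud(f, T=None):
    z=f["z_map"]; K=f["mtx"]; v,u=np.mgrid[:z.shape[0],:z.shape[1]]
    P=np.stack([(u-K[0,2])/K[0,0]*z,-(v-K[1,2])/K[1,1]*z,-z],-1)
    if T is None: return P@rot(f["attitude"]).T+np.asarray(f["position"])
    return P@T[:3,:3].T+T[:3,3]
E
python3 - <<'E'
from h import *
print(manip.read_state())
for n in("scene","side"):
    f=manip.grab_frame(n); pickle.dump(f,open(n+".pkl","wb")); cv2.imwrite(f"pics/{n}.png",f["img"])
    print({k:v for k,v in f.items() if k not in("img","z_map")}, (f["z_map"]>0).mean())
E
```

```text
{'t': 0.0, 'joints': array([ 0.03380229,  0.68997762, -0.19451899,  1.56634764,  0.15730761,
        0.90250792, -0.21512278]), 'joint_velocities': array([ 0.0003429 ,  0.00150505,  0.00097454, -0.00061884, -0.00050636,
        0.00252268,  0.00032376]), 'joint_efforts': array([ 3.38560185e-04, -5.27571630e+01, -1.26686912e+00, -1.53434461e+01,
       -5.26333472e-02,  6.56995355e-03,  1.65937727e-04]), 'tool_pos': array([ 6.24361506e-01, -5.13552271e-05,  2.37913180e-01]), 'orientation': array([-6.02112649e-04,  7.07082306e-01,  7.07130652e-01, -7.00550777e-04]), 'contact_force': array([ 0.12954025, -0.85895566,  0.29766471]), 'ft_torque': array([ 0.02560814, -0.00610747, -0.03504736]), 'finger_force': 0.0, 'width': 0.9983279160046582}
{'mtx': array([[528.00284706,   0.        , 285.61239466],
       [  0.        , 528.00284706, 207.55210434],
       [  0.        ,   0.        ,   1.        ]]), 'position': array([1.34862543, 0.86007028, 0.95712974]), 'attitude': array([0.34845715, 0.16993963, 0.42744137, 0.81669579])} 0.9802125850340137
{'mtx': array([[384.16164757,   0.        , 274.67654507],
       [  0.        , 384.16164757, 210.00579639],
       [  0.        ,   0.        ,   1.        ]]), 'position': array([0.43094706, 0.76486175, 0.65084822]), 'attitude': array([-0.04606022, -0.02372756,  0.46277288,  0.88496142])} 0.9960586734693877
```

View pics/scene.png

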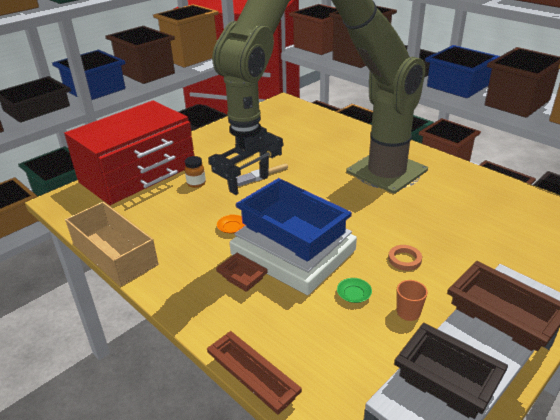

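View pics/side.png

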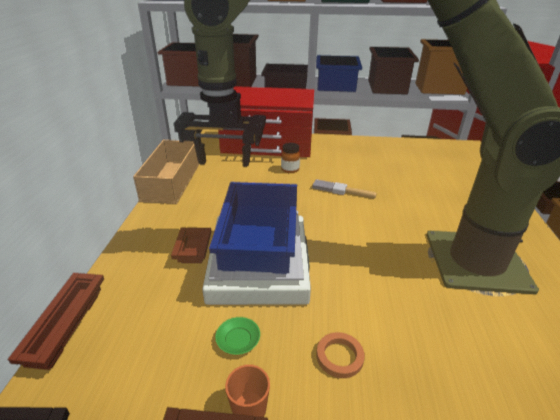

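Run:
```python
from h import *
for n in("scene","side"):
    f=pickle.load(open(n+".pkl","rb")); P=cloud(f); hsv=cv2.cvtColor(f["img"],cv2.COLOR_BGR2HSV)
    ok=f["z_map"]>0
    for name,lo,hi,z0,z1 in(("blue",(100,80,30),(130,255,255),.148,.168),("green",(40,80,40),(85,255,255),.005,.03),("orange",(8,150,120),(22,255,255),.005,.03)):
        m=(cv2.inRange(hsv,lo,hi)>0)&ok; a=m&(P[...,2]>z0)&(P[...,2]<z1)
        p=P[a]
        if len(p)<20: print(n,name,m.sum(),len(p)); continue
        r=cv2.minAreaRect(p[:,:2].astype(np.float32))
        print(n,name,m.sum(),len(p),"z med",np.median(p[:,2]).round(4),r, "meanxy",p[:,:2].mean(0).round(3))
        vv,uu=np.where(a); print("   pix",uu.mean().round(),vv.mean().round())
```

```text
scene blue 8917 1645 z med 0.1564 ((-0.044681549072265625, 0.03895401954650879), (1.3455628156661987, 0.2615877389907837), 2.9986512660980225) meanxy [0.543 0.079]
   pix 294.0 211.0
scene green 1525 592 z med 0.0117 ((0.5509586334228516, 0.2924990653991699), (0.08926499634981155, 0.08570431172847748), 5.373568058013916) meanxy [0.545 0.289]
   pix 354.0 289.0
scene orange 59591 2063 z med 0.0064 ((0.3534497916698456, 0.0026581287384033203), (1.1900434494018555, 1.4756227731704712), 0.4802769422531128) meanxy [ 0.321 -0.014]
   pix 324.0 219.0
side blue 7440 1858 z med 0.1553 ((0.5406946539878845, 0.07093501091003418), (0.16861870884895325, 0.2599700391292572), 2.086540937423706) meanxy [0.539 0.103]
   pix 256.0 224.0
side green 1340 950 z med 0.011 ((0.5531870126724243, 0.29353734850883484), (0.08732766658067703, 0.08635488897562027), 23.544157028198242) meanxy [0.555 0.288]
   pix 237.0 334.0
side orange 95280 1405 z med 0.0167 ((0.5350759029388428, 0.0897018313407898), (0.9519874453544617, 0.8310770392417908), 40.180885314941406) meanxy [0.475 0.317]
   pix 278.0 352.0
```

The scene view shows the blue pot on the scale (~294,215), the green saucer at its near end (354,290) and the orange at the far end (230,225). The side view shows the pot at (257,225), green at (237,335). So green is the +y end and orange the −y end. The pot's rim measures 0.169 x 0.260 at z≈0.156, centre (0.541, 0.071), yaw about 2°, which matches the given sizes. I'll move over the middle of the rim for a close look.

>>> jog_arm([
  {"linear": [0.007,-0.016,0],"twist": 0,"hand": 1},
  {"linear": [0.007,-0.016,0],"twist": 0,"hand": 1},
  {"linear": [0.007,-0.016,0],"twist": 0,"hand": 1},
  {"linear": [0.007,-0.016,0],"twist": 0,"hand": 1},
  {"linear": [0.007,-0.016,0],"twist": 0,"hand": 1},
  {"linear": [0.007,-0.016,0],"twist": 0,"hand": 1},
  {"linear": [0.007,-0.016,0],"twist": 0,"hand": 1},
  {"linear": [0.007,-0.016,0],"twist": 0,"hand": 1},
  {"linear": [0.007,-0.016,0],"twist": 0,"hand": 1},
  {"linear": [0.007,-0.016,0],"twist": 0,"hand": 1},
], grip_force=10)

```text
t: 1.1
tool_pos: [0.4641, 0.0702, 0.2385]
orientation: [-0.0, 0.707, 0.707, -0.0]
contact_force: [0.4, 0.7, 0.1]
width: 0.115
finger_force: 0.0
```

Run:
```python
from h import *
s=manip.read_state(); f=manip.grab_frame("wrist"); cv2.imwrite("pics/w1.png",f["img"])
print({k:v for k,v in s.items() if "joint_" not in k}); print(f["mount"])
T=np.eye(4);T[:3,:3]=rot(s["orientation"]);T[:3,3]=s["tool_pos"]
pickle.dump((s,f),open("w1.pkl","wb"))
g=pickle.load(open("side.pkl","rb"))
for n,ff,P in(("wrist",f,cloud(f,T@f["mount"])),("side",g,cloud(g)),("scene",pickle.load(open("scene.pkl","rb")),None)):
    if P is None: P=cloud(ff)
    m=cv2.inRange(cv2.cvtColor(ff["img"],cv2.COLOR_BGR2HSV),(100,80,30),(130,255,255))>0
    m&=(ff["z_map"]>0)&(P[...,2]>.149)&(P[...,2]<.166)&(abs(P[...,0]-.54)<.13)&(abs(P[...,1]-.07)<.18)
    p=P[m]; print(n,len(p),cv2.minAreaRect(p[:,:2].astype(np.float32)))
    b=p[(p[:,0]<.485)&(p[:,1]<.16)&(p[:,1]>-.03)]   # robot-side lip
    if len(b)>30:
        for y in(-.02,.04,.1,.15):
            q=b[abs(b[:,1]-y)<.01]
            if len(q)>5: print("  y",y,"x",q[:,0].min().round(4),q[:,0].max().round(4),"z",np.median(q[:,2]).round(4),len(q))
```

```text
{'t': 1.1, 'joints': array([-0.11858887,  0.49364145, -0.19534662,  2.01886605,  0.15386738,
        0.64331341, -0.41458352]), 'tool_pos': array([0.46411347, 0.0701823 , 0.23851361]), 'orientation': array([-1.51325004e-04,  7.07095081e-01,  7.07118425e-01, -2.37330213e-04]), 'contact_force': array([0.4349216 , 0.70844436, 0.05750513]), 'ft_torque': array([ 0.00081931, -0.01357366,  0.04334414]), 'finger_force': 0.0, 'width': 0.11505072367258365}
[[ 8.63823717e-04  9.62948741e-01  2.69683102e-01  6.79818305e-02]
 [ 9.99999269e-01 -1.05992244e-03  5.81526601e-04 -7.82179948e-04]
 [ 8.45823481e-04  2.69682403e-01 -9.62948953e-01 -1.45554745e-01]
 [ 0.00000000e+00  0.00000000e+00  0.00000000e+00  1.00000000e+00]]
wrist 23140 ((0.5379636287689209, 0.06650464236736298), (0.17022593319416046, 0.25871825218200684), 2.3545069694519043)
  y 0.04 x 0.454 0.473 z 0.1567 511
  y 0.1 x 0.4517 0.4717 z 0.1567 685
  y 0.15 x 0.4497 0.4698 z 0.1567 819
side 1738 ((0.5406946539878845, 0.07093501091003418), (0.16861870884895325, 0.2599700391292572), 2.086540937423706)
  y -0.02 x 0.4636 0.4755 z 0.1558 24
  y 0.04 x 0.459 0.476 z 0.1552 35
  y 0.1 x 0.4553 0.4711 z 0.1555 43
  y 0.15 x 0.4543 0.4688 z 0.1557 45
scene 1540 ((0.5390332937240601, 0.06974188983440399), (0.17439690232276917, 0.26211199164390564), 2.433680534362793)
  y -0.02 x 0.4598 0.4783 z 0.1562 32
  y 0.04 x 0.4548 0.4745 z 0.156 32
  y 0.1 x 0.4525 0.4731 z 0.1563 42
  y 0.15 x 0.4497 0.473 z 0.1564 47
```

View pics/w1.png

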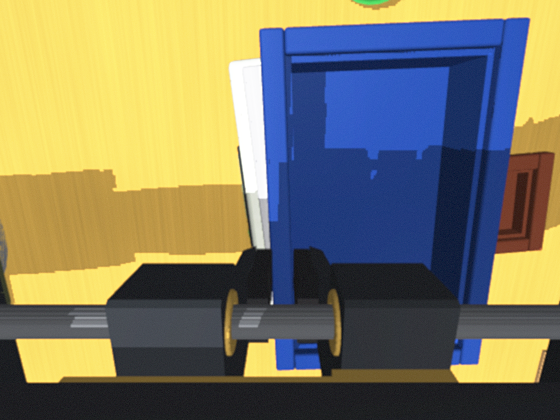

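The wrist view shows the robot-side lip running up from (285,360) to (272,35), with the shut fingers straddling it and the green saucer beyond the top end. Rim line: mid ≈ (0.463, 0.066), x falls 0.04 per unit of y, ends at y ≈ 0.196 and −0.064, z ≈ 0.1567.

>>> jog_arm([
  {"linear": [0.0126,-0.0006,0.006],"twist": 0,"hand": 1},
  {"linear": [0.0126,-0.0006,0.006],"twist": 0,"hand": 1},
  {"linear": [0.0126,-0.0006,0.006],"twist": 0,"hand": 1},
  {"linear": [0.0126,-0.0006,0.006],"twist": 0,"hand": 1},
  {"linear": [0.0126,-0.0006,0.006],"twist": 0,"hand": 1},
  {"linear": [0.0126,-0.0006,0.006],"twist": 0,"hand": 1},
  {"linear": [0.0126,-0.0006,0.006],"twist": 0,"hand": 1},
  {"linear": [0.0126,-0.0006,0.006],"twist": 0,"hand": 1},
  {"linear": [0.0126,-0.0006,0.006],"twist": 0,"hand": 1},
  {"linear": [0.0126,-0.0006,0.006],"twist": 0,"hand": 1},
])

```text
t: 2.15
tool_pos: [0.459, 0.1971, 0.1783]
orientation: [0.0, 0.707, 0.707, 0.0]
contact_force: [0.5, 0.2, -0.6]
width: 0.007
finger_force: 0.0
```

>>> jog_arm([
  {"linear": [0,0,0.004],"twist": 0,"hand": 1},
  {"linear": [0,0,0.004],"twist": 0,"hand": 1},
  {"linear": [0,0,0.003],"twist": 0,"hand": 1},
  {"linear": [0,0,0.002],"twist": 0,"hand": 1},
  {"linear": [0,0,0],"twist": 0,"hand": 1},
  {"linear": [0,0,0],"twist": 0,"hand": 1},
])

```text
t: 2.75
tool_pos: [0.4592, 0.1957, 0.1658]
orientation: [0.0, 0.707, 0.707, 0.0]
contact_force: [-0.4, 0.3, -0.3]
width: 0.004
finger_force: 0.0
```

Run:
```python
from h import *
s=manip.read_state(); print(s["t"],s["tool_pos"],s["contact_force"],s["width"])
a=[manip.grab_frame("side")["img"] for _ in range(1)]; b=manip.grab_frame("scene")["img"]
o=np.hstack([cv2.resize(a[0][140:300,180:340],(400,400)),cv2.resize(b[130:290,210:370],(400,400))]); cv2.imwrite("pics/c1.png",o)
print(manip.read_state()["contact_force"])
```

```text
2.75 [0.45917878 0.19569551 0.16583917] [-0.39059906  0.26064328 -0.30778423] 0.00386095874823134
[-0.15442069  0.76262452  0.01274177]
```

View pics/c1.png

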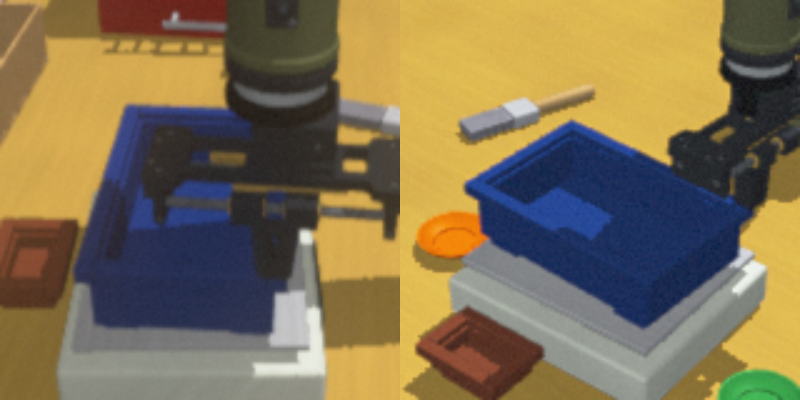

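The crop shows the fingertips (275,275 left; 745,205 right) just above the robot-side corner by the green saucer. Now I'll creep down.

>>> jog_arm([
  {"linear": [0,0,0.002],"twist": 0,"hand": 1},
  {"linear": [0,0,0.002],"twist": 0,"hand": 1},
  {"linear": [0,0,0.001],"twist": 0,"hand": 1},
  {"linear": [0,0,0.001],"twist": 0,"hand": 1},
  {"linear": [0,0,0.001],"twist": 0,"hand": 1},
  {"linear": [0,0,0.001],"twist": 0,"hand": 1},
  {"linear": [0,0,0.001],"twist": 0,"hand": 1},
  {"linear": [0,0,0],"twist": 0,"hand": 1},
  {"linear": [0,0,0],"twist": 0,"hand": 1},
])

```text
t: 3.75
tool_pos: [0.459, 0.196, 0.1568]
orientation: [0.0, 0.707, 0.707, 0.0]
contact_force: [-1.0, 0.0, 0.8]
width: 0.007
finger_force: 0.5
```

>>> jog_arm([
  {"linear": [0,0,0.001],"twist": 0,"hand": 1},
  {"linear": [0,0,0],"twist": 0,"hand": 1},
  {"linear": [0,0,0],"twist": 0,"hand": 1},
])

```text
t: 4.05
tool_pos: [0.459, 0.196, 0.1558]
orientation: [0.0, 0.707, 0.707, 0.0]
contact_force: [-0.1, 0.2, 1.9]
width: 0.005
finger_force: 0.9
```

>>> jog_arm([
  {"linear": [0,0,0.001],"twist": 0,"hand": 1},
  {"linear": [0,0,0],"twist": 0,"hand": 1},
  {"linear": [0,0,0],"twist": 0,"hand": 1},
])

```text
t: 4.35
tool_pos: [0.459, 0.1961, 0.1548]
orientation: [0.0, 0.707, 0.707, 0.0]
contact_force: [-0.1, -0.0, 2.7]
width: 0.007
finger_force: 1.4
```

Contact is about 2.7 N. Sweeping toward the orange end.

>>> jog_arm([
  {"linear": [-0.002,0.0001,0],"twist": 0,"hand": 1},
  {"linear": [-0.004,0.0002,0],"twist": 0,"hand": 1},
  {"linear": [-0.004,0.0002,0],"twist": 0,"hand": 1},
  {"linear": [-0.004,0.0002,0],"twist": 0,"hand": 1},
  {"linear": [-0.004,0.0002,0],"twist": 0,"hand": 1},
  {"linear": [-0.004,0.0001,0],"twist": 0,"hand": 1},
  {"linear": [-0.004,0.0002,0],"twist": 0,"hand": 1},
  {"linear": [-0.004,0.0001,0],"twist": 0,"hand": 1},
  {"linear": [-0.004,0.0002,0],"twist": 0,"hand": 1},
  {"linear": [-0.004,0.0001,0],"twist": 0,"hand": 1},
])

```text
t: 5.35
tool_pos: [0.4606, 0.1577, 0.1547]
orientation: [0.0, 0.707, 0.707, 0.0]
contact_force: [-0.0, 2.1, 3.2]
width: 0.006
finger_force: 1.4
```

>>> jog_arm([
  {"linear": [-0.005,0.0002,0],"twist": 0,"hand": 1},
  {"linear": [-0.005,0.0002,0],"twist": 0,"hand": 1},
  {"linear": [-0.005,0.0002,0],"twist": 0,"hand": 1},
  {"linear": [-0.005,0.0002,0],"twist": 0,"hand": 1},
  {"linear": [-0.005,0.0002,0],"twist": 0,"hand": 1},
  {"linear": [-0.005,0.0002,0],"twist": 0,"hand": 1},
  {"linear": [-0.005,0.0002,0],"twist": 0,"hand": 1},
  {"linear": [-0.005,0.0002,0],"twist": 0,"hand": 1},
  {"linear": [-0.005,0.0002,0],"twist": 0,"hand": 1},
  {"linear": [-0.005,0.0002,0],"twist": 0,"hand": 1},
])

```text
t: 6.35
tool_pos: [0.4626, 0.1076, 0.1547]
orientation: [0.0, 0.707, 0.707, -0.0]
contact_force: [-0.5, 1.9, 3.1]
width: 0.004
finger_force: 1.4
```

Drag is about 2 N, so I'll check that the pot hasn't shifted.

```bash
cat > chk.py <<'E'
from h import *
s=manip.read_state(); f=manip.grab_frame("side"); g=pickle.load(open("side.pkl","rb"))
for ff in(g,f):
    P=cloud(ff); m=cv2.inRange(cv2.cvtColor(ff["img"],cv2.COLOR_BGR2HSV),(100,80,30),(130,255,255))>0
    m&=(ff["z_map"]>0)&(P[...,2]>.147)&(P[...,2]<.163)&(abs(P[...,0]-.54)<.13)&(abs(P[...,1]-.07)<.18)
    p=P[m]; print(len(p),cv2.minAreaRect(p[:,:2].astype(np.float32)),np.median(p[:,2]))
    q=P[m&(P[...,0]<.49)]
    for y in(.0,.05,.16,.18):
        k=q[abs(q[:,1]-y)<.01]
        if len(k)>8: print("  ",y,k[:,0].mean().round(4),len(k))
print(s["tool_pos"],s["contact_force"])
E
python3 chk.py
```

```text
2009 ((0.5406946539878845, 0.07093501091003418), (0.16861870884895325, 0.2599700391292572), 2.086540937423706) 0.15520761023446328
   0.0 0.4697 32
   0.05 0.4671 40
   0.16 0.463 62
   0.18 0.466 83
1188 ((0.5401787161827087, 0.07180484384298325), (0.16819028556346893, 0.2567857503890991), 1.8674803972244263) 0.15251432087592642
   0.0 0.4691 13
   0.16 0.461 47
   0.18 0.4678 87
[0.46261546 0.10759232 0.15471284] [-0.46658019  1.87344781  3.09624274]
```

>>> jog_arm([
  {"linear": [-0.005,0.0002,0],"twist": 0,"hand": 1},
  {"linear": [-0.005,0.0002,0],"twist": 0,"hand": 1},
  {"linear": [-0.005,0.0002,0],"twist": 0,"hand": 1},
  {"linear": [-0.005,0.0002,0],"twist": 0,"hand": 1},
  {"linear": [-0.005,0.0002,0],"twist": 0,"hand": 1},
  {"linear": [-0.005,0.0002,0],"twist": 0,"hand": 1},
  {"linear": [-0.005,0.0002,0],"twist": 0,"hand": 1},
  {"linear": [-0.005,0.0002,0],"twist": 0,"hand": 1},
  {"linear": [-0.005,0.0002,0],"twist": 0,"hand": 1},
  {"linear": [-0.005,0.0002,0],"twist": 0,"hand": 1},
])

```text
t: 7.4
tool_pos: [0.4646, 0.0575, 0.1547]
orientation: [0.0, 0.707, 0.707, -0.0]
contact_force: [0.3, 3.1, 2.9]
width: 0.003
finger_force: 1.4
```

>>> jog_arm([
  {"linear": [-0.005,0.0002,0],"twist": 0,"hand": 1},
  {"linear": [-0.005,0.0002,0],"twist": 0,"hand": 1},
  {"linear": [-0.005,0.0002,0],"twist": 0,"hand": 1},
  {"linear": [-0.005,0.0002,0],"twist": 0,"hand": 1},
  {"linear": [-0.005,0.0002,0],"twist": 0,"hand": 1},
  {"linear": [-0.005,0.0002,0],"twist": 0,"hand": 1},
  {"linear": [-0.005,0.0002,0],"twist": 0,"hand": 1},
  {"linear": [-0.005,0.0002,0],"twist": 0,"hand": 1},
  {"linear": [-0.005,0.0002,0],"twist": 0,"hand": 1},
  {"linear": [-0.005,0.0002,0],"twist": 0,"hand": 1},
])

```text
t: 8.4
tool_pos: [0.4666, 0.0076, 0.1547]
orientation: [-0.0, 0.707, 0.707, -0.0]
contact_force: [0.3, 2.2, 1.8]
width: 0.005
finger_force: 1.4
```

>>> jog_arm([
  {"linear": [-0.005,0.0002,0],"twist": 0,"hand": 1},
  {"linear": [-0.005,0.0002,0],"twist": 0,"hand": 1},
  {"linear": [-0.005,0.0002,0],"twist": 0,"hand": 1},
  {"linear": [-0.005,0.0002,0],"twist": 0,"hand": 1},
  {"linear": [-0.005,0.0002,0],"twist": 0,"hand": 1},
  {"linear": [-0.005,0.0002,0],"twist": 0,"hand": 1},
  {"linear": [-0.005,0.0002,0],"twist": 0,"hand": 1},
  {"linear": [-0.005,0.0002,0],"twist": 0,"hand": 1},
  {"linear": [-0.005,0.0002,0],"twist": 0,"hand": 1},
])

```text
t: 9.3
tool_pos: [0.4684, -0.0374, 0.1547]
orientation: [-0.0, 0.707, 0.707, -0.0]
contact_force: [-0.0, 2.5, 3.0]
width: 0.002
finger_force: 1.4
```

```bash
python3 chk.py
python3 - <<'E'
from h import *
s=manip.read_state(); f=manip.grab_frame("wrist"); a=manip.grab_frame("scene")
cv2.imwrite("pics/c2.png",np.hstack([f["img"],cv2.resize(a["img"][130:290,230:320],(236,420))]))
T=np.eye(4);T[:3,:3]=rot(s["orientation"]);T[:3,3]=s["tool_pos"]; P=cloud(f,T@f["mount"])
m=(cv2.inRange(cv2.cvtColor(f["img"],cv2.COLOR_BGR2HSV),(100,80,30),(130,255,255))>0)&(abs(P[...,2]-.155)<.006)&(f["z_map"]>0)
print(cv2.minAreaRect(P[m][:,:2].astype(np.float32)), P[m].min(0))
E
```

```text
2009 ((0.5406946539878845, 0.07093501091003418), (0.16861870884895325, 0.2599700391292572), 2.086540937423706) 0.15520761023446328
   0.0 0.4697 32
   0.05 0.4671 40
   0.16 0.463 62
   0.18 0.466 83
1574 ((0.540398120880127, 0.07190389186143875), (0.16859771311283112, 0.2591446340084076), 1.9931800365447998) 0.152436694516117
   0.0 0.4675 26
   0.05 0.4653 34
   0.16 0.4611 51
   0.18 0.4671 88
[ 0.46838261 -0.03737239  0.15470966] [-0.01203491  2.4658603   3.02263886]
((0.5302131175994873, 0.006779804825782776), (0.15369358658790588, 0.13768218457698822), 0.5308094620704651) [ 0.45273819 -0.06160224  0.14900104]
```

View pics/c2.png

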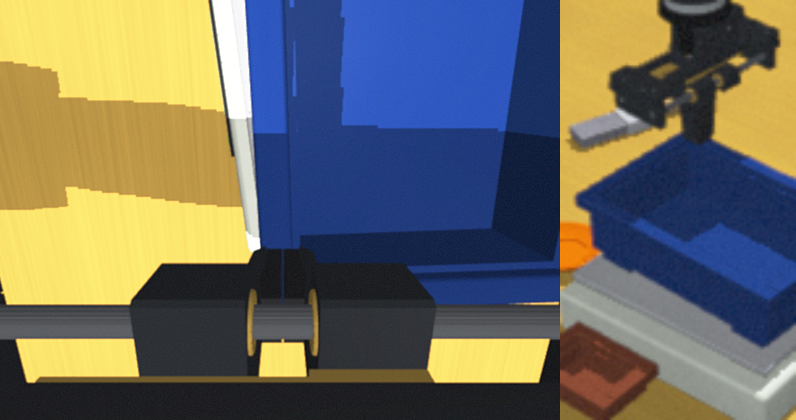

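The wrist view shows the fingertips on the lip (282,260), with the pot's right end just past them. The end comes out at y≈−0.062, and the pot hasn't shifted. I'll finish the last 25 mm, hold, then lift off straight.

>>> jog_arm([
  {"linear": [-0.005,0.0001,0],"twist": 0,"hand": 1},
  {"linear": [-0.005,0.0001,0],"twist": 0,"hand": 1},
  {"linear": [-0.005,0.0001,0],"twist": 0,"hand": 1},
  {"linear": [-0.005,0.0001,0],"twist": 0,"hand": 1},
  {"linear": [-0.004,0.0001,0],"twist": 0,"hand": 1},
  {"linear": [-0.002,0,0],"twist": 0,"hand": 1},
  {"linear": [0,0,0],"twist": 0,"hand": 1},
  {"linear": [0,0,0],"twist": 0,"hand": 1},
])

```text
t: 10.25
tool_pos: [0.4689, -0.0637, 0.1547]
orientation: [0.0, 0.707, 0.707, -0.0]
contact_force: [0.2, -0.6, 2.7]
width: 0.003
finger_force: 1.4
```

>>> jog_arm([
  {"linear": [0,0,-0.002],"twist": 0,"hand": 1},
  {"linear": [0,0,-0.002],"twist": 0,"hand": 1},
  {"linear": [0,0,-0.005],"twist": 0,"hand": 1},
  {"linear": [0,0,-0.015],"twist": 0,"hand": 1},
  {"linear": [0,0,-0.015],"twist": 0,"hand": 1},
  {"linear": [0,0,-0.015],"twist": 0,"hand": 1},
  {"linear": [0,0,-0.015],"twist": 0,"hand": 1},
  {"linear": [0,0,-0.01],"twist": 0,"hand": 1},
  {"linear": [0,0,0],"twist": 0,"hand": 1},
  {"linear": [0,0,0],"twist": 0,"hand": 1},
])

```text
t: 11.25
tool_pos: [0.4687, -0.063, 0.2336]
orientation: [-0.0, 0.707, 0.707, -0.0]
contact_force: [-0.2, 0.1, -0.1]
width: 0.01
finger_force: 0.0
```

```bash
python3 chk.py
python3 - <<'E'
from h import *
g=manip.grab_frame("scene"); P=cloud(g); m=cv2.inRange(cv2.cvtColor(g["img"],cv2.COLOR_BGR2HSV),(100,80,30),(130,255,255))>0
m&=(abs(P[...,2]-.157)<.008)&(abs(P[...,0]-.54)<.13)&(abs(P[...,1]-.07)<.18)
print(cv2.minAreaRect(P[m][:,:2].astype(np.float32)))
E
```

```text
2009 ((0.5406946539878845, 0.07093501091003418), (0.16861870884895325, 0.2599700391292572), 2.086540937423706) 0.15520761023446328
   0.0 0.4697 32
   0.05 0.4671 40
   0.16 0.463 62
   0.18 0.466 83
1997 ((0.5405453443527222, 0.07154431939125061), (0.16843917965888977, 0.2578061521053314), 1.9409054517745972) 0.15526808982833457
   0.0 0.4698 30
   0.05 0.4669 45
   0.16 0.4629 61
   0.18 0.4668 85
[ 0.46870043 -0.06301136  0.23356094] [-0.20435909  0.1084699  -0.08341553]
((0.5383319854736328, 0.07013741135597229), (0.1759469211101532, 0.2615450620651245), 1.640457034111023)
```

The pot is where it was and the hand is clear.

```bash
python3 -c "
from rig import manip
print(manip.close_job())"
```

```text
the job is handed in; nothing more can be done
None
```

I ran the shut fingertips along the pot's robot-side rim from the green-saucer end to the orange-saucer end, pressing with about 3 N at each reading; the pot did not measurably move, and I handed the job in with the hand about 75 mm clear.

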